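# Load the bench mill and hold its bayonet lid on

## Robot

A 7-joint arm with a two-finger parallel gripper is mounted at the origin on the work surface. World frame = base frame: x ahead of the robot, y to its left, z up, the work surface at z = 0. Lengths are in m, angles in rad, forces in N, time in s.
With the tool pointing down it reaches from about 0.4 to 0.9 m from the base axis. Payload 5.5 kg.
Tool frame: the origin (TCP) lies between the finger pads; the fingertips stand manip.tcp_to_tips ahead of it and the grasp point (between the pads) lies 6 mm ahead of it (manip.tcp_to_tips is the distance from the TCP to the fingertips, in m); z points along the fingers, y is the direction in which the jaws open and shut (so a half turn about z gives the same grasp; the last joint's range is limited). The gripper opens to 92 mm and grips with 3 to 60 N. Pads are 19 mm wide; open, the fingers measure 130 mm over their backs; the gripper's body (75 mm by 190 mm) begins 47 mm behind the grasp point.
Start: joints at [-0.903, 0.501, -0.427, 1.55, 0.221, 1.138, -0.21], TCP at [0.256, 0.597, 0.252] pointing down, gripper open.
Joint ranges: [-2.88, 2.88], [-0.31, 2.03], [-1.54, 1.56], [0.2, 2.42], [-1.41, 4.55], [0.19, 2.02], [-2.57, 2.57]. Speed limits (rad/s): [2.57, 2.57, 3.14, 3.14, 3.14, 3.14, 3.14].

## Interface

Orientations are given as [roll, pitch, yaw] about the fixed x, y, z axes, in that order (R = Rz(yaw) Ry(pitch) Rx(roll)).
In Python, from bench import manip gives the robot as it stands. The module is installed in compiled form; this text tells all that it offers.
- The arm moves only by the tool play_rows, never from a script. Its argument "series" is a list of rows, each a list of 3 entries, a list of its own where there are three numbers: the shift along the tool's x, y, z in m, then the turn about the tool's z in rad, then the gripper command: -1 is shut, 1 is fully open, values between are in proportion. In form: [[[x, y, z], twist, fingers], ...]. A call has exactly 10 rows; each row shifts and turns the commanded pose from where the row before left it, along the tool's axes as they then stand; what a row does not reach is not made up. A row lasts 1/8 s, in which the tool goes at most 62.5 mm and 10.7 degrees, less where a joint would pass 70% of its speed; a pose out of reach is approached as far as the arm can. A call is refused whole if a number of a shift passes 0.0625 or a number of a turn 0.188, either way. A call with a gripper value outside its range is refused whole. The fingers move at their own pace and stop on an object; "force" is the grip in N (left out, the last holds). Time passes only in rows, so rows that do not move let the fingers close, or fill a call up. It gives the time, the measured TCP pose, the force and the opening at its end, in the units of the state.
- manip.observe(): the state, without advancing time (a new reading comes with each control period).
- manip.read_camera(name): name is "scene" or "top" or "wrist"; returns the picture (420x560x3 uint8, red, green, blue); there is no depth.
- manip.calibration(name): a dict with "mtx" (3x3 intrinsics, pixels), "origin" and "orientation" of the camera in the world; the wrist camera has in their place "hand_eye" (4x4, takes a point from camera to tool coordinates, whose origin is the TCP and whose axes are the flange's). Camera axes: x right, y up, looking along -z (the intrinsics and any distortion apply to the point x, -y, -z); pixel columns grow to the right and rows downward; lengths in m; the calibration is good to about 2 mm. A picture is of the moment at which its call begins: read the wrist's pose just before it. calibration takes no time and is no camera call.
- manip.close_job(): hands the job in, once; it reports no verdict.
The state is a dict: "time_s": time; "q": joint angles; "joint_vel": joint speeds; "effort": joint torques, N m; "ee_pos": TCP position; "orientation": TCP orientation; "wrist_force": force on the tool from outside, world axes, zero at the start; "moment": the same for the moment, N m; "grip_width": finger opening in m.
Only numpy, scipy, OpenCV 4.12 (cv2) and the standard library are available. Lean on these libraries where they do the work, as an engineer would, in place of code of your own. Each camera call takes 0.05 s, during which the arm holds its last target. There are 200 camera calls.

## Task

Tip all four brown pellets out of the green scoop tray into the bowl of the white bench mill and stand the empty tray back on the bench. Then fit the blue lid in the mill's mouth with its two white lugs in the two gaps, push it down against the spring, twist it a quarter turn clockwise (seen from above) until it stops, and finish while still gripping the lid and holding it there: the lid springs back if let go. Leave the other things on the bench alone.

Things in the scene. Friction and masses are not known exactly. Their poses are not given: they have to be found in the camera images.
- tray: green scoop tray, loose, 0.12 kg; origin under the centre of its flat pan, z up. Pan 100 mm along x, 56 mm along y, floor 4 mm thick; side and back walls 4 mm thick, 20 mm high from the underside. Open at x = -50 mm (no lip): the pellets leave there. They slide once it is tipped about 25 degrees; bar handle at its back (+x)
- tray_handle (a point): middle of the tray's handle, 80 mm along +x and 28 mm above the tray's origin: a straight bar from x = +50 to +110 mm, 16 mm wide in y, z = 18 to 38 mm, open underneath. Grip it across y
- pellet1_center (a point): centre of one of the four brown pellets: loose cylinder 18 mm across, 12 mm tall, 12 g, lying in the tray at the start
- pellet2_center (a point): centre of one of the four brown pellets: loose cylinder 18 mm across, 12 mm tall, 12 g, lying in the tray at the start
- pellet3_center (a point): centre of one of the four brown pellets: loose cylinder 18 mm across, 12 mm tall, 12 g, lying in the tray at the start
- pellet4_center (a point): centre of one of the four brown pellets: loose cylinder 18 mm across, 12 mm tall, 12 g, lying in the tray at the start
- mill_mouth (a point): centre of the mill's round mouth, level with its flat top, 105 mm above the bench; x, y turn with the mill, z up. The mill is fixed: round white housing 116 mm across on a foot 150 (x) by 140 (y) by 34 mm. Bowl 74 mm across, its floor 57 mm below this point. Grey ledge ring round the mouth: inner diameter 78 mm, outer 107, 5 mm thick
- mill_gap (a point): middle of one gap in the ledge ring, level with its top, 45 mm from the mouth's centre along the mill's +x; the other gap lies across the mouth, at -x. The gaps let the lid's lugs through. An orange post stands on the clockwise side of each (here at -y); the width left for a lug is 16 mm, centred here. Green dots on the ledge show where the lugs end up
- lid: blue bayonet lid, loose, about 0.15 kg, standing on its underside; origin at the centre of the underside, z up. Disc 73 mm across, 22 mm thick. Two white lugs at +x and -x at the bottom edge, 12 mm wide (y), z 0 to 6 mm, reach 50 mm from the axis. Fits either way round. Dropped in the mouth, lugs in the gaps, its underside rests 4 mm below mill_mouth
- lid_grip (a point): middle of the white grip bar on the lid, 37 mm above the lid's origin: bar 60 mm long along the lid's x (in line with the lugs), 16 mm wide in y, z = 22 to 52 mm over the underside. Pinch it across y
- mill_press (a joint): how far the orange spring ring under the ledge is pushed down, m: 0 up (rest), 0.010 fully down. About 4 N to start it moving, 8.5 N fully down. The lid's lugs are clear under the ledge, so that the lid can turn, beyond 0.007
- mill_drive (a joint): how far the spring ring is turned clockwise from above, rad: 0 at rest, stop at 1.45 (a quarter turn). The lugs push the ring round by its posts against a return spring (about 0.05 N m at the start, 0.22 N m at the stop); let go, it turns the lid back
- jar: bystander: specimen jar with a blue cap, 52 mm across, 62 mm tall; origin under its centre
- pipette: bystander: white and red pipette lying flat, 220 x 18 x 16 mm, long axis x; origin under its centre
- bottle: bystander: amber bottle with a black cap, 60 mm across, about 130 mm tall; origin under its centre
- dish: bystander: closed glass dish, 60 mm across, 14 mm tall; origin under its centre
- marker_pen: bystander: black marker pen lying flat, 120 x 14 x 14 mm, long axis x; origin under its centre
Mind the look-alikes: they are no part of the job. Leave any purple look-alike of the lid alone. Several things look just like the tray: the one meant starts farthest to the robot's left.

How it is judged:
On the way, in this order (a step that is already met when the one before it is completed fails the run):
1. all four pellets lie in the mill's bowl (horizontal distance between each of pellet1_center, pellet2_center, pellet3_center, pellet4_center and mill_mouth below 0.036 m and z of each of pellet1_center, pellet2_center, pellet3_center, pellet4_center in the frame of mill_mouth below -0.018 m), for 0.2 s.
2. the lid is pushed down in the mouth, below the ledge (value of joint mill_press above 0.006 m and horizontal distance between lid and mill_mouth below 0.006 m and z of lid in the frame of mill_mouth below -0.009 m), for 0.05 s.
At the end, for the whole second after the job is handed in: Pellets in the bowl (centres within 36 mm of its axis, 18 mm or more below the mouth); tray level on the bench, not gripped; lid level, within 6 mm of centre, underside 9 mm or more below the mouth, spring ring down over 6 mm and turned over 1.25 rad; fingers hold the lid with over 2 N (all of step 1 and all of step 2 and angle between each of tray, lid's own z axis and vertical below 0.1 rad and height (world z) of tray below 0.006 m and linear speed of tray below 0.02 m/s and contact force between tray and the fingers below 0.1 N and value of joint mill_drive above 1.25 rad and contact force between lid and the fingers above 2 N); the arm keeps its last pose, push and grip.
It fails at once if the jar is pushed away (more than 40 mm) (distance of jar from where it was at the start of the episode above 0.04 m).
It fails at once if the pipette is pushed away (more than 40 mm) (distance of pipette from where it was at the start of the episode above 0.04 m).
It fails at once if the bottle is pushed away (more than 40 mm) (distance of bottle from where it was at the start of the episode above 0.04 m).
It fails at once if the dish is pushed away (more than 40 mm) (distance of dish from where it was at the start of the episode above 0.04 m).
It fails at once if the marker pen is pushed away (more than 40 mm) (distance of marker_pen from where it was at the start of the episode above 0.04 m).
It also fails if it takes over 72 s, if anything falls off the work surface, if the arm or the gripper's body presses on something with over 40 N, if the wrist force passes 120 N, or if a joint passes its speed limit or range.

## Working session

There is one attempt and no reset: what is moved stays moved. The work goes in short steps, Python scripts to look and compute and a tool call to move; the robot and the scene stay as the last step left them, time stands still between calls to the robot, and variables do not carry over. Pictures are saved under pics/ and viewed, about 8 in all and at most 12, crops included, and the job is handed in when it is done.

Besides the shell and the picture viewer there is one more tool, called after "Request:" as a command line: name --argument value ..., lists and objects as JSON in quotes. play_rows: Moves the arm, as the interface text tells. Its arguments: {"type":"object","properties":{"series":{"type":"array"},"force":{"type":"number"}},"required":["series"]}

```bash
mkdir -p pics
python3 - <<'E'
from bench import manip
import cv2,numpy as np
print(manip.observe(),manip.tcp_to_tips)
for n in("scene","top"):
    im=manip.read_camera(n); np.save(n,im); cv2.imwrite(f"pics/{n}0.png",im[...,::-1]); print(n,manip.calibration(n))
print(manip.calibration("wrist"))
E
```

```text
{'time_s': 0.0, 'q': array([-0.90278661,  0.50183696, -0.42677032,  1.55147967,  0.22083243,
        1.13830011, -0.21029059]), 'joint_vel': array([-0.00034082,  0.00023536,  0.00054857,  0.00024667, -0.00026939,
        0.00239962,  0.00044402]), 'effort': array([-1.35437176e-04, -5.66590154e+01, -5.81634834e+00, -2.79118931e+01,
       -6.87784958e-02,  3.09335429e-02,  1.79941658e-04]), 'ee_pos': array([0.25579815, 0.5968252 , 0.25067096]), 'orientation': array([-3.13963056e+00, -2.14420759e-05,  2.73684839e+00]), 'wrist_force': array([0.31284997, 0.81143808, 0.7245194 ]), 'moment': array([ 0.05005432, -0.07640276,  0.01385744]), 'grip_width': 0.09137843606706417} 0.025
scene {'mtx': array([[397.94843664,   0.        , 277.80319526],
       [  0.        , 397.94843664, 214.3027182 ],
       [  0.        ,   0.        ,   1.        ]]), 'origin': array([0.92729758, 0.50010653, 0.87571217]), 'orientation': array([0.70476792, 0.00318077, 2.47569143])}
top {'mtx': array([[404.52219406,   0.        , 279.86638098],
       [  0.        , 404.52219406, 199.71243894],
       [  0.        ,   0.        ,   1.        ]]), 'origin': array([ 0.42365572, -0.01717288,  1.0106257 ]), 'orientation': array([ 0.12899722, -0.00429282, -1.60063625])}
{'mtx': array([[296.65396408,   0.        , 279.28720598],
       [  0.        , 296.65396408, 207.549916  ],
       [  0.        ,   0.        ,   1.        ]]), 'hand_eye': array([[-7.16874467e-04,  9.51128684e-01,  3.08793966e-01,
         8.28741071e-02],
       [ 9.99999701e-01,  7.70970627e-04, -5.31682187e-05,
         4.36927484e-04],
       [-2.88640895e-04,  3.08793835e-01, -9.51128952e-01,
        -1.31962805e-01],
       [ 0.00000000e+00,  0.00000000e+00,  0.00000000e+00,
         1.00000000e+00]])}
```

View pics/top0.png

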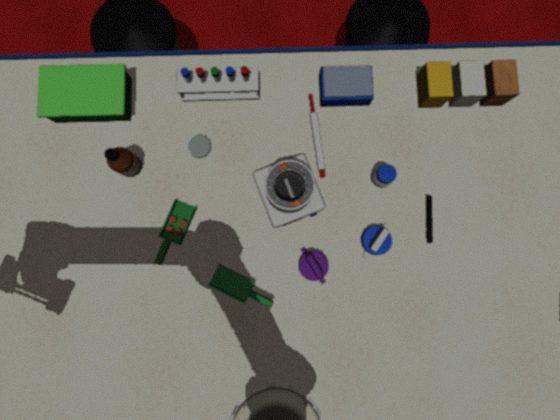

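View pics/scene0.png

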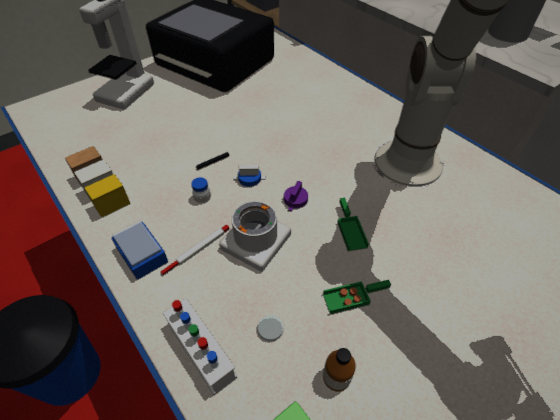

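Top picture: candidates for the tray are the green scoop tray with pellets at (178,220) and the empty green one at (235,285). The first is farthest left and holds the pellets, so I choose it. For the lid: blue at (377,240) and purple at (313,265), so blue; the jar cap (386,174) is also blue. The mill is at (289,187). Next I check with one close crop montage.

```bash
cat > h.py <<'E'
from bench import manip
import cv2,numpy as np
from scipy.spatial.transform import Rotation as R
def cam(n,st=None):
    c=manip.calibration(n)
    if n!="wrist": return c["mtx"],R.from_euler('xyz',c["orientation"]).as_matrix(),np.array(c["origin"])
    st=st or manip.observe(); T=c["hand_eye"]; Rt=R.from_euler('xyz',st["orientation"]).as_matrix()
    return c["mtx"],Rt@T[:3,:3],Rt@T[:3,3]+st["ee_pos"]
def ray(C,uv,z):
    K,Rm,o=C; uv=np.atleast_2d(uv).astype(float)
    d=np.c_[(uv[:,0]-K[0,2])/K[0,0],-(uv[:,1]-K[1,2])/K[1,1],-np.ones(len(uv))]@Rm.T
    return o+d*((z-o[2])/d[:,2])[:,None]
def proj(C,P):
    K,Rm,o=C; p=(np.atleast_2d(P)-o)@Rm
    return np.c_[K[0,2]+K[0,0]*p[:,0]/-p[:,2],K[1,2]+K[1,1]*p[:,1]/p[:,2]]
def blobs(im,lo,hi,amin=15):
    m=cv2.inRange(cv2.cvtColor(im,cv2.COLOR_RGB2HSV),lo,hi)
    return sorted([c for c in cv2.findContours(m,0,cv2.CHAIN_APPROX_NONE)[0] if cv2.contourArea(c)>=amin],key=cv2.contourArea,reverse=True)
def cen(c): m=cv2.moments(c); return np.array([m['m10'],m['m01']])/m['m00']
E
python3 - <<'E'
from h import *
im=np.load("top.npy");C=cam("top")
f=lambda a:np.round(a,4).tolist()
for name,lo,hi,z in[("green",(50,120,30),(80,255,255),.012),("orange",(3,150,120),(15,255,255),.1),("blue",(100,150,60),(115,255,255),.022)]:
    for c in blobs(im,lo,hi,6)[:9]:
        r=cv2.minAreaRect(c); print(name,np.round(cen(c),1),cv2.contourArea(c),f(ray(C,cen(c),z)[0]),f(ray(C,cv2.boxPoints(r),z)[:,:2]))
cr=lambda x,y:cv2.resize(im[y-40:y+40,x-40:x+40],(390,390),interpolation=cv2.INTER_CUBIC)
mont=np.vstack([np.hstack([cr(178,228),cr(289,187)]),np.hstack([cr(377,240),cr(232,283)])])
cv2.imwrite("pics/crop1.png",cv2.resize(mont,(600,600))[...,::-1])
E
```

```text
green [81.9 91.2] 4361.5 [0.8494, 0.4754, 0.012] [[0.9237, 0.5915], [0.9174, 0.3662], [0.7695, 0.3634], [0.7758, 0.5846]]
green [235.5 285.3] 927.0 [0.3473, 0.0883, 0.012] [[0.3493, 0.1525], [0.3981, 0.1277], [0.3278, -0.0098], [0.2798, 0.0157]]
green [176.8 223.9] 647.0 [0.5002, 0.2306, 0.012] [[0.4164, 0.2979], [0.562, 0.2359], [0.5385, 0.185], [0.3938, 0.2478]]
green [214.6  71.1] 26.5 [0.8943, 0.1339, 0.012] [[0.8998, 0.1442], [0.906, 0.1317], [0.8894, 0.1241], [0.8832, 0.1366]]
orange [295.5 203.3] 17.5 [0.5323, -0.0597, 0.1] [[0.5341, -0.0506], [0.5378, -0.0673], [0.5302, -0.0689], [0.5266, -0.0522]]
orange [283.  166.1] 12.0 [0.6191, -0.034, 0.1] [[0.6201, -0.0243], [0.6239, -0.0412], [0.6178, -0.0424], [0.614, -0.0256]]
blue [276.4  49.6] 1123.5 [0.9436, -0.0279, 0.022] [[0.9503, 0.6846], [0.9494, -0.7646], [0.9386, -0.7636], [0.9396, 0.6837]]
blue [374.5 239.4] 333.5 [0.4474, -0.2527, 0.022] [[0.4486, -0.2089], [0.4923, -0.2567], [0.4422, -0.3025], [0.399, -0.2547]]
blue [385.9 173.3] 239.0 [0.6103, -0.2909, 0.022] [[0.6319, -0.2701], [0.6306, -0.315], [0.5877, -0.3122], [0.589, -0.2675]]
blue [340.7  94.9] 142.5 [0.8167, -0.1884, 0.022] [[0.8281, -0.105], [0.8904, -0.1413], [0.8097, -0.2688], [0.7486, -0.2318]]
blue [184.6  71.6] 28.0 [0.8903, 0.2094, 0.022] [[0.8955, 0.2201], [0.9022, 0.2068], [0.8858, 0.1991], [0.8791, 0.2124]]
blue [229.5  70.4] 28.0 [0.8903, 0.0941, 0.022] [[0.895, 0.1046], [0.9017, 0.0911], [0.8864, 0.0842], [0.8797, 0.0976]]
```

View pics/crop1.png

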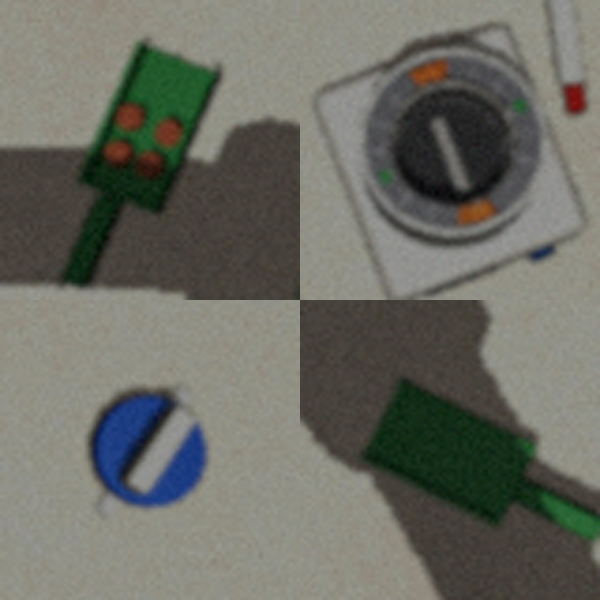

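The crop confirms it. The chosen tray has its four pellets, the open end points away from the handle, and the handle runs to about px (159,263). The mill gap is near yaw 22°, with the green dots near -61°. The lid bar is near -34°. Moving above the tray handle.

Request:
play_rows --series '[[[-0.029,-0.024,0.007],0,1],[[-0.029,-0.024,0.007],0,1],[[-0.029,-0.024,0.007],0,1],[[-0.029,-0.024,0.007],0,1],[[-0.029,-0.024,0.007],0,1],[[-0.029,-0.024,0.007],0,1],[[-0.029,-0.024,0.007],0,1],[[-0.029,-0.024,0.007],0,1],[[-0.029,-0.024,0.007],0,1],[[-0.029,-0.024,0.007],0,1]]' --force 60

```text
time_s: 1.35
ee_pos: [0.4283, 0.2614, 0.1813]
orientation: [-3.141, -0.0, 2.737]
wrist_force: [0.5, 0.3, 0.2]
grip_width: 0.0922
```

```bash
cat > look.py <<'E'
from h import *
import sys
st=manip.observe(); im=manip.read_camera("wrist"); np.save("w",im); np.save("st",st,allow_pickle=True)
cv2.imwrite(f"pics/{sys.argv[1]}.png",im[...,::-1]); print(st["time_s"],st["ee_pos"],st["orientation"],st["q"].round(2),st["grip_width"])
E
python3 look.py w1
```

```text
1.35 [0.42825093 0.26136406 0.18126559] [-3.14122387e+00 -2.88738599e-04  2.73682542e+00] [-0.32  0.31 -0.33  1.99  0.13  0.86  0.45] 0.09222600286750139
```

View pics/w1.png

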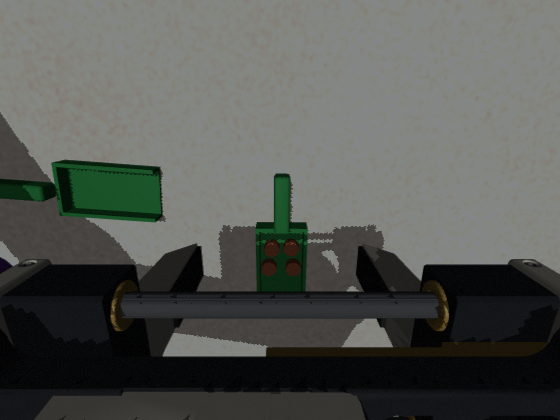

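The wrist picture shows the tray in line with the tool, its handle from about (282,175) to (282,222). I'll measure it.

```bash
cat > hand.py <<'E'
from h import *
im=np.load("w.npy");st=np.load("st.npy",allow_pickle=True).item();C=cam("wrist",st)
m=cv2.inRange(cv2.cvtColor(im,cv2.COLOR_RGB2HSV),(50,120,30),(80,255,255))
m[:, :210]=0;m[:,360:]=0
rows=[(v,np.flatnonzero(m[v])) for v in range(140,300) if m[v].sum()>255*5]
print("first row",rows[0][0])
for v,x in rows[::8]: print(v,x.min(),x.max(),end=' | ')
ps=[]
for v,x in rows:
    if x.max()-x.min()<25: ps.append(ray(C,[(x.min()+x.max())/2,v],.038)[0])
ps=np.array(ps); d=ps[0]-ps[-1]; print("\nend,base",ps[0].round(4),ps[-1].round(4),"yaw",np.arctan2(d[1],d[0]))
print("end handle len",np.linalg.norm(d))
Rt=R.from_euler('xyz',st["orientation"]).as_matrix()
u=d/np.linalg.norm(d); mid=ps[0]-u*.03
print("mid in tool",((np.r_[mid[:2],.034]-st["ee_pos"])@Rt).round(4))
E
python3 hand.py
```

```text
first row 174
174 276 286 | 182 274 289 | 190 274 289 | 198 274 289 | 206 274 289 | 214 274 288 | 222 274 289 | 230 256 307 | 238 256 306 | 246 256 305 | 254 256 305 | 262 256 305 | 270 257 305 | 278 257 304 | 286 257 304 | 
end,base [0.4045 0.2738 0.038 ] [0.449  0.2553 0.038 ] yaw 2.748161740595668
end handle len 0.04824607714756469
mid in tool [-0.0033  0.0024  0.1473]
```

Request:
play_rows --series '[[[-0.005,0.002,0.02],0,0.2],[[0,0,0.022],0,0.2],[[0,0,0.022],0,0.2],[[0,0,0.022],0,0.2],[[0,0,0.022],0,0.2],[[0,0,0.02],0,0.0],[[0,0,0.018],0,0],[[0,0,0],0,-1],[[0,0,0],0,-1],[[0,0,0],0,-1]]' --force 60

```text
time_s: 2.65
ee_pos: [0.434, 0.2629, 0.0365]
orientation: [3.14, 0.001, 2.737]
wrist_force: [0.3, 0.2, 0.4]
grip_width: 0.0205
```

Request:
play_rows --series '[[[0,0,0],0,-1],[[0,0,0],0,-1],[[0,0,-0.004],0,-1],[[0,0,-0.006],0,-1],[[0,0,-0.01],0,-1],[[0,0,-0.01],0,-1],[[0,0,-0.01],0,-1],[[0,0,-0.01],0,-1],[[0,0,-0.005],0,-1],[[0,0,0],0,-1]]'

```text
time_s: 3.9
ee_pos: [0.4337, 0.2627, 0.0912]
orientation: [3.141, 0.001, 2.737]
wrist_force: [0.1, 0.2, -1.6]
grip_width: 0.0154
```

```bash
python3 look.py w2
python3 - <<'E'
from h import *
im=manip.read_camera("scene"); w=np.load("w.npy")
s=cv2.resize(im[200:360,270:470],(500,400))
cv2.imwrite("pics/m2.png",np.hstack([s,cv2.resize(w[100:340,190:370],(300,400))])[...,::-1])
E
```

```text
3.9 [0.433652   0.26266821 0.09117771] [3.14092011e+00 5.01093649e-04 2.73678277e+00] [-0.36  0.46 -0.29  2.03  0.21  0.67  0.39] 0.015401085095072299
```

View pics/m2.png

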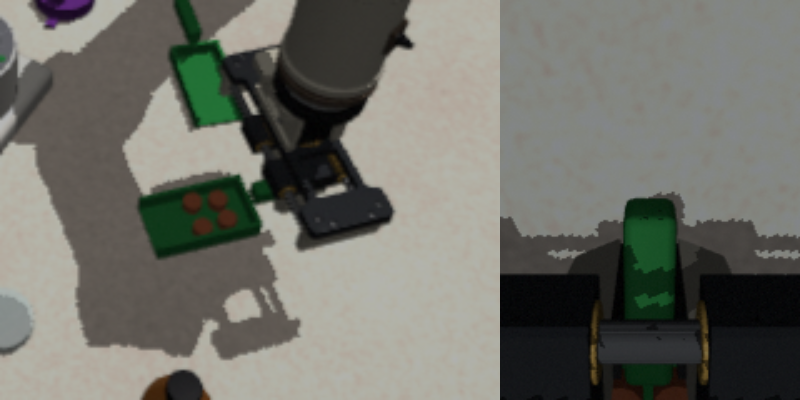

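The tray is lifted level with all four pellets in it. Carrying it towards the mill, with the lip to come in from the mill's left side.

Request:
play_rows --series '[[[-0.007,-0.006,-0.012],0,-1],[[-0.015,-0.014,-0.012],0,-1],[[-0.015,-0.014,-0.01],0,-1],[[-0.016,-0.015,-0.01],0,-1],[[-0.016,-0.015,-0.01],0,-1],[[-0.016,-0.015,-0.01],0,-1],[[-0.016,-0.015,-0.01],0,-1],[[-0.016,-0.014,-0.01],0,-1],[[-0.016,-0.014,-0.008],0,-1],[[-0.01,-0.009,-0.004],0,-1]]'

```text
time_s: 5.25
ee_pos: [0.5139, 0.0841, 0.1875]
orientation: [3.142, 0.001, 2.735]
wrist_force: [-0.8, 1.1, -0.9]
grip_width: 0.0156
```

Request:
play_rows --series '[[[0,0,0],0.04,-1],[[0,0,0],0.08,-1],[[0,0,0],0.08,-1],[[0,0,0],0.09,-1],[[0,0,0],0.09,-1],[[0,0,0],0.09,-1],[[0,0,0],0.09,-1],[[0,0,0],0.08,-1],[[0,0,0],0.06,-1],[[0,0,0],0.03,-1]]'

```text
time_s: 6.5
ee_pos: [0.5125, 0.0869, 0.1863]
orientation: [-3.141, -0.001, 2.006]
wrist_force: [0.2, 0.1, -2.2]
grip_width: 0.0158
```

```bash
python3 look.py w3
python3 - <<'E'
from h import *
im=manip.read_camera("scene"); t=manip.read_camera("top")
s=cv2.resize(im[140:300,200:400],(500,400),interpolation=2)
cv2.imwrite("pics/m3.png",np.hstack([s,cv2.resize(t[130:270,235:340],(300,400),interpolation=2)])[...,::-1])
C=cam("top")
for c in blobs(t,(50,120,30),(80,255,255),60): print(cen(c).round(0),cv2.contourArea(c),ray(C,cv2.boxPoints(cv2.minAreaRect(c)),.17).round(3)[:,:2].tolist())
E
```

```text
6.5 [0.51250616 0.08691409 0.18632267] [-3.14075548e+00 -7.89737227e-04  2.00629702e+00] [-0.11  0.32 -0.13  1.94  0.05  0.88  0.17] 0.01582600453877272
[82. 92.] 4438.0 [[0.72, 0.489], [0.847, 0.495], [0.842, 0.306], [0.715, 0.303]]
[263. 194.] 1092.0 [[0.548, 0.07], [0.591, -0.021], [0.539, -0.045], [0.496, 0.046]]
[261. 298.] 94.0 [[0.338, 0.045], [0.348, 0.04], [0.325, -0.003], [0.316, 0.002]]
```

View pics/m3.png

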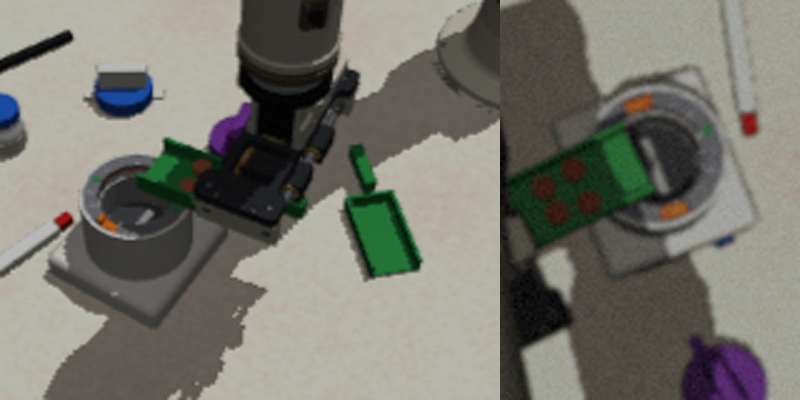

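The tray is level, all pellets are in it, and the lip is at about (0.565,-0.033), in line with the mouth. The tool cannot tilt, so I'll tip it by easing the grip. The tray then pivots in the pads, with the lip sinking into the mouth and the ring's edge as a stop. First I move forward and up.

Request:
play_rows --series '[[[-0.003,0,-0.003],0,-1],[[-0.006,0,-0.004],0,-1],[[-0.006,0,-0.003],0,-1],[[-0.006,0,0],0,-1],[[-0.006,0,0],0,-1],[[-0.006,0,0],0,-1],[[-0.005,0,0],0,-1],[[-0.003,0,0],0,-1],[[0,0,0],0,-1],[[0,0,0],0,-1]]'

```text
time_s: 7.9
ee_pos: [0.5305, 0.0489, 0.1967]
orientation: [-3.142, -0.0, 2.007]
wrist_force: [0.3, -0.2, -1.3]
grip_width: 0.0159
```

Request:
play_rows --series '[[[0,0,0],0,-1],[[0,0,0],0,-1],[[0,0,0],0,-1],[[0,0,0],0,-1],[[0,0,0],0,-1],[[0,0,0],0,-1],[[0,0,0],0,-1],[[0,0,0],0,-1],[[0,0,0],0,-1],[[0,0,0],0,-1]]' --force 12

```text
time_s: 9.15
ee_pos: [0.5306, 0.0486, 0.1967]
orientation: [-3.142, -0.0, 2.007]
wrist_force: [-0.3, -0.2, -0.4]
grip_width: 0.016
```

```bash
cat > duo.py <<'E'
from h import *
import sys
st=manip.observe();im=manip.read_camera("scene"); t=manip.read_camera("top"); np.save("t",t); np.save("s",im)
s=cv2.resize(im[140:300,200:400],(500,400),interpolation=2)
cv2.imwrite(f"pics/{sys.argv[1]}.png",np.hstack([s,cv2.resize(t[130:270,235:340],(300,400),interpolation=2)])[...,::-1])
C=cam("top"); print(st["ee_pos"],st["wrist_force"],st["moment"])
for n,lo,hi in(("g",(50,120,30),(80,255,255)),("brown",(2,100,40),(14,255,255))):
  for c in blobs(t[130:270,235:340].copy(),lo,hi,8): print(n,(cen(c)+[235,130]).round(0),cv2.contourArea(c),cv2.minAreaRect(c)[1])
E
python3 duo.py m4
```

```text
[0.53057255 0.04863118 0.19670926] [-0.34691608 -0.18640478 -0.44131736] [ 0.00642314  0.08976187 -0.03063482]
g [286. 182.] 773.5 (26.832815170288086, 40.24921798706055)
brown [295. 203.] 36.5 (5.093247890472412, 9.701424598693848)
brown [283. 190.] 32.0 (6.0, 6.0)
brown [278. 179.] 30.5 (6.0, 6.0)
brown [272. 194.] 30.0 (5.656853675842285, 7.071067810058594)
brown [267. 185.] 28.0 (6.0, 6.0)
brown [282. 165.] 18.0 (3.130495071411133, 9.838699340820312)
```

Request:
play_rows --series '[[[0,0,0],0,-1],[[0,0,0],0,-1],[[0,0,0],0,-1],[[0,0,0],0,-1],[[0,0,0],0,-1],[[0,0,0],0,-1],[[0,0,0],0,-1],[[0,0,0],0,-1],[[0,0,0],0,-1],[[0,0,0],0,-1]]' --force 6

```text
time_s: 10.5
ee_pos: [0.5306, 0.0487, 0.1967]
orientation: [3.141, -0.0, 2.007]
wrist_force: [1.0, 0.1, -0.8]
grip_width: 0.016
```

```bash
python3 duo.py m5
```

```text
[0.53061329 0.04867732 0.19672922] [ 1.03840443  0.14676022 -0.77020723] [-0.14944669 -0.06980938  0.10293719]
g [276. 192.] 369.0 (22.64221954345703, 20.81459617614746)
brown [299. 181.] 68.5 (16.54690170288086, 6.260990142822266)
brown [296. 200.] 59.0 (13.0, 9.0)
brown [292. 185.] 38.0 (7.0, 7.0)
brown [283. 166.] 36.5 (5.295135498046875, 9.60969066619873)
```

View pics/m5.png

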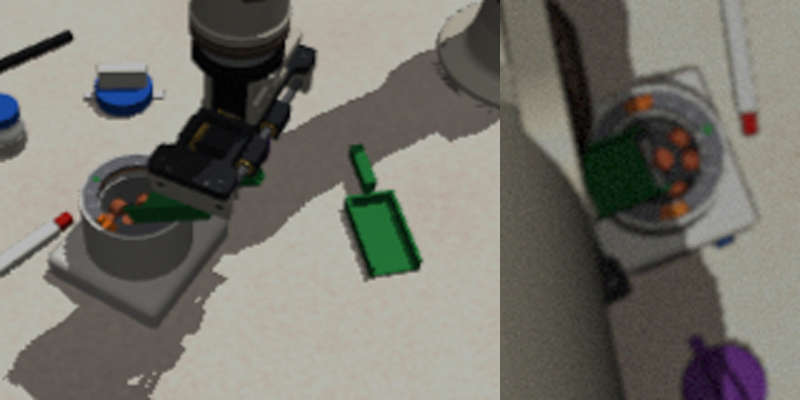

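All four pellets are in the bowl (right view, px around (670,160)) and the tray is empty and drooping about 35–40°. Regripping firmly, lifting out and backing away.

Request:
play_rows --series '[[[0,0,0],0,-1],[[0,0,0],0,-1],[[0,0,-0.01],0,-1],[[0,0,-0.015],0,-1],[[0,0,-0.015],0,-1],[[0.01,0,-0.01],0,-1],[[0.02,0,0],0,-1],[[0.025,0,0],0,-1],[[0.03,0,0],0,-1],[[0.03,0,0],0,-1]]' --force 60

```text
time_s: 11.85
ee_pos: [0.4811, 0.1544, 0.2473]
orientation: [3.141, -0.0, 2.007]
wrist_force: [0.4, 0.6, -1.5]
grip_width: 0.0157
```

Request:
play_rows --series '[[[0.03,0,0.01],0,-1],[[0.03,0,0.015],0,-1],[[0.03,0,0.02],0,-1],[[0.02,0,0.02],0,-1],[[0.01,0,0.02],0,-1],[[0,0,0.015],0,-1],[[0,0,0.01],0,-1],[[0,0,0.01],0,-1],[[0,0,0.005],0,-1],[[0,0,0],0,-1]]'

```text
time_s: 13.1
ee_pos: [0.4314, 0.2614, 0.1215]
orientation: [-3.141, 0.0, 2.006]
wrist_force: [0.4, -0.8, -0.5]
grip_width: 0.0151
```

Run:
```python
from h import *
im=manip.read_camera("scene");t=manip.read_camera("top");np.save("t",t)
cv2.imwrite("pics/m6.png",np.hstack([cv2.resize(im[180:340,250:450],(500,400)),cv2.resize(t[150:290,150:255],(300,400))])[...,::-1])
```

```text
(no output)
```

View pics/m6.png

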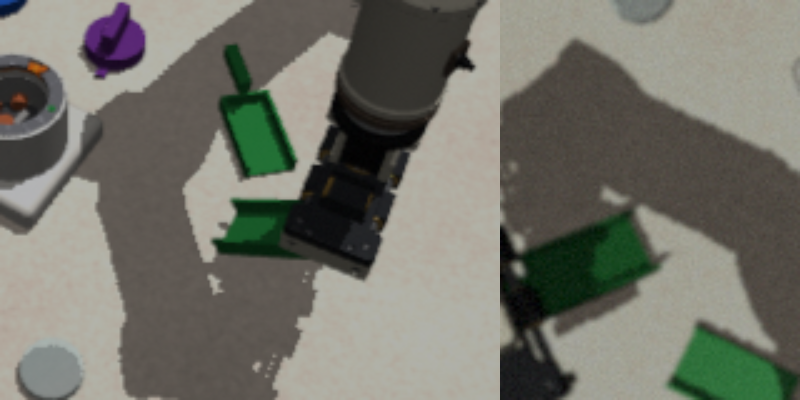

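The lip sits just above the bench, clear of the look-alike. Lowering with a light grip while dragging back, so the tray flattens.

Request:
play_rows --series '[[[0,0,0.005],0,-1],[[0,0,0.01],0,-1],[[0.003,0,0.01],0,-1],[[0.005,0,0.01],0,-1],[[0.006,0,0.01],0,-1],[[0.006,0,0.01],0,-1],[[0.006,0,0.01],0,-1],[[0.005,0,0.01],0,-1],[[0.004,0,0.007],0,-1],[[0.002,0,0.003],0,-1]]' --force 8

```text
time_s: 14.45
ee_pos: [0.4153, 0.2953, 0.0363]
orientation: [-3.141, 0.0, 2.007]
wrist_force: [-0.4, -1.1, 4.1]
grip_width: 0.0159
```

Run:
```python
from h import *
im=manip.read_camera("scene");t=manip.read_camera("top");np.save("t",t)
print(manip.observe()["wrist_force"])
cv2.imwrite("pics/m7.png",np.hstack([cv2.resize(im[180:340,250:450],(500,400)),cv2.resize(t[150:290,150:255],(300,400))])[...,::-1])
```

```text
[ 0.06993198 -0.1721331  -0.98637183]
```

View pics/m7.png

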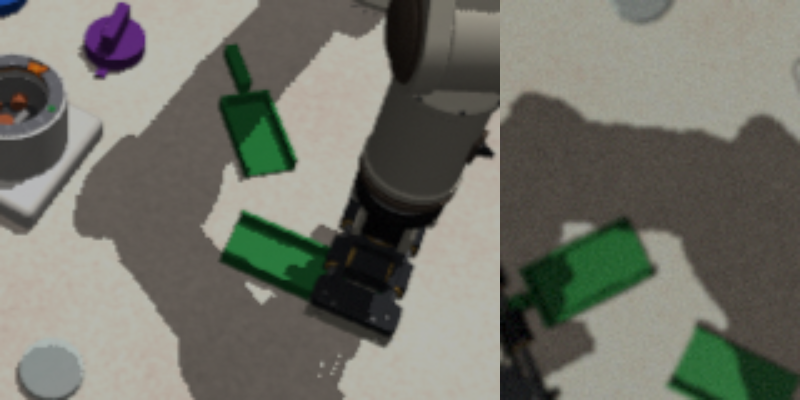

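The tray looks flat on the bench. Releasing, rising and going over to the lid.

Request:
play_rows --series '[[[0,0,0],0,-0.5],[[0,0,0],0,-0.3],[[0,0,0],0,-0.1],[[0,0,0],0,0],[[0,0,-0.01],0,0],[[0,0,-0.02],0,0],[[0,0,-0.03],0,0.2],[[0,0,-0.035],0,0.5],[[0,0,-0.035],0,1],[[0,0,-0.034],0,1]]' --force 60

```text
time_s: 15.8
ee_pos: [0.4156, 0.2952, 0.2027]
orientation: [3.141, -0.0, 2.007]
wrist_force: [0.2, 0.5, -0.4]
grip_width: 0.0804
```

Request:
play_rows --series '[[[-0.05,-0.02,0],0,1],[[-0.05,-0.02,0],0,1],[[-0.05,-0.02,0],0,1],[[-0.052,-0.021,0],0,1],[[-0.052,-0.021,0],0,1],[[-0.052,-0.021,0],0,1],[[-0.052,-0.021,0],0,1],[[-0.052,-0.021,0],0,1],[[-0.052,-0.02,0],0,1],[[-0.05,-0.02,0],0,1]]'

```text
time_s: 17.05
ee_pos: [0.4462, -0.2572, 0.2016]
orientation: [3.14, 0.001, 2.007]
wrist_force: [1.1, -0.3, 0.2]
grip_width: 0.0919
```

Request:
play_rows --series '[[[0,0,0],-0.06,1],[[0,0,0],-0.06,1],[[0,0,0],-0.06,1],[[0,0,0],-0.06,1],[[0,0,0],-0.06,1],[[0,0,0],-0.06,1],[[0,0,0],-0.06,1],[[0,0,0],-0.06,1],[[0,0,0],-0.06,1],[[0,0,0],0,1]]'

```text
time_s: 18.3
ee_pos: [0.4462, -0.2554, 0.2013]
orientation: [3.141, 0.001, 2.546]
wrist_force: [0.3, -0.7, -0.4]
grip_width: 0.0917
```

```bash
python3 look.py w8
python3 - <<'E'
from h import *
im=np.load("w.npy");w=im[60:340,130:430]
t=manip.read_camera("top");np.save("t",t)
cv2.imwrite("pics/m8.png",np.hstack([cv2.resize(w,(428,400)),cv2.resize(t[150:290,150:255],(300,400))])[...,::-1])
for c in blobs(t[150:290,150:255].copy(),(50,120,30),(80,255,255),60): print("top green",cv2.minAreaRect(c))
C=cam("wrist",np.load("st.npy",allow_pickle=True).item())
for c in blobs(im,(100,150,40),(118,255,255),80): r=cv2.minEnclosingCircle(c);print(cen(c),r,ray(C,r[0],.022),cv2.contourArea(c))
E
```

```text
18.3 [ 0.44616497 -0.2553578   0.2013005 ] [3.14116440e+00 5.39191651e-04 2.54641904e+00] [ 0.45  0.29  0.03  1.95 -0.01  0.9   1.45] 0.09174594005269916
top green ((24.000003814697266, 97.5), (21.466251373291016, 55.007266998291016), 63.43495178222656)
top green ((81.9008560180664, 132.835693359375), (39.06687927246094, 22.141447067260742), 25.201122283935547)
[277.13454037 191.13056598] ((277.3121032714844, 192.4676055908203), 32.816627502441406) [[ 0.44617671 -0.25702162  0.022     ]] 2264.5
[338.54367816 329.79693487] ((338.5, 326.5), 20.506195068359375) [[ 0.63515487 -0.29180804  0.022     ]] 870.0
[432.48240166 168.58799172] ((431.0, 167.5), 8.500100135803223) [[ 0.51481916 -0.107201    0.022     ]] 80.5
```

View pics/m8.png

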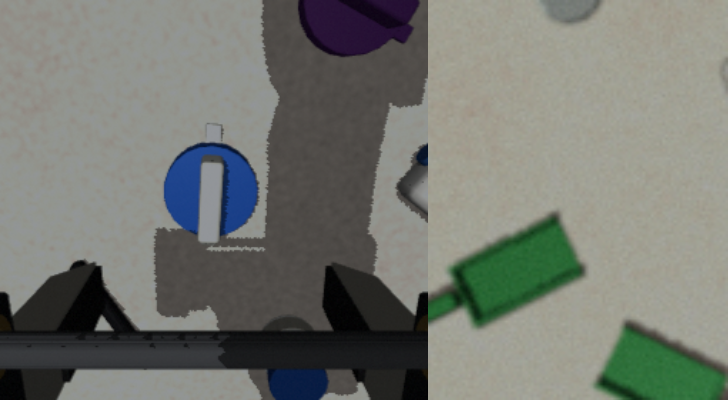

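The wrist view shows the tray flat and clear (right). The blue lid is centred at crop (211,190), i.e. world (0.446,-0.257), and the bar is within about 2° of the tool's x. Going down and gripping.

Request:
play_rows --series '[[[-0.001,-0.001,0.02],0.037,0.3],[[0,0,0.022],0,0],[[0,0,0.022],0,0],[[0,0,0.022],0,0],[[0,0,0.022],0,0],[[0,0,0.022],0,0],[[0,0,0.012],0,0],[[0,0,0.007],0,0],[[0,0,0],0,-1],[[0,0,0],0,-1]]' --force 60

```text
time_s: 19.65
ee_pos: [0.4469, -0.2571, 0.0523]
orientation: [3.141, 0.001, 2.51]
wrist_force: [0.1, -0.2, 0.5]
grip_width: 0.0307
```

Request:
play_rows --series '[[[0,0,0],0,-1],[[0,0,0],0,-1],[[0,0,-0.005],0,-1],[[0,0,-0.015],0,-1],[[0,0,-0.025],0,-1],[[0,0,-0.025],0,-1],[[0,0,-0.025],0,-1],[[0,0,-0.02],0,-1],[[0,0,-0.015],0,-1],[[0,0,0],0,-1]]'

```text
time_s: 20.9
ee_pos: [0.4472, -0.2573, 0.1832]
orientation: [3.141, 0.003, 2.51]
wrist_force: [-0.1, 0.0, -1.2]
grip_width: 0.0154
```

```bash
python3 look.py w9
python3 - <<'E'
from h import *
im=np.load("w.npy");st=np.load("st.npy",allow_pickle=True).item();C=cam("wrist",st)
Rt=R.from_euler('xyz',st["orientation"]).as_matrix()
for dz in(0.03,):
  for c in blobs(im,(100,150,40),(118,255,255),200):
    r=cv2.minEnclosingCircle(c); p=ray(C,r[0],st["ee_pos"][2]-dz)[0]; print(r,cv2.contourArea(c),((p-st["ee_pos"])@Rt).round(4), cv2.boundingRect(c))
cv2.imwrite("pics/m9.png",im[120:400,130:430,::-1])
E
```

```text
20.9 [ 0.44717199 -0.25727554  0.18319857] [3.14110163e+00 2.84055767e-03 2.50984177e+00] [ 0.44  0.31  0.03  1.96 -0.01  0.86  1.42] 0.015431964801617307
((278.9129638671875, 250.85594177246094), 58.41116714477539) 3830.5 [0.003  0.0005 0.03  ] (221, 195, 117, 70)
```

View pics/m9.png

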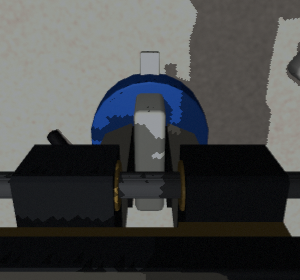

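Run:
```python
from h import *
T=manip.calibration("wrist");K=T["mtx"];H=T["hand_eye"]
def tool(u,v,z):
    d=H[:3,:3]@[(u-K[0,2])/K[0,0],-(v-K[1,2])/K[1,1],-1]; o=H[:3,3]; return (o+d*(z-o[2])/d[2]).round(4)
im=np.load("w.npy");hsv=cv2.cvtColor(im,cv2.COLOR_RGB2HSV)
col=im[150:260,280];print([tuple(map(int,c)) for c in col[10:62:2]])
m=cv2.inRange(hsv,(100,150,20),(118,255,255))
for v in range(193,264,5):
    x=np.flatnonzero(m[v]); 
    if len(x): print(v,x.min(),x.max(),end=' | ')
print()
g=[(v,np.flatnonzero((im[v,255:305].min(1)>130)&(hsv[v,255:305,1]<25))) for v in range(168,196,4)]
print([(v,x.min()+255,x.max()+255) for v,x in g if len(x)])
for z,v in((.052,172),(.052,195),(.03,195),(.03,205)): print(z,v,tool(279,v,z))
```

```text
[(151, 151, 143), (151, 149, 142), (151, 151, 144), (152, 152, 145), (151, 154, 148), (151, 154, 148), (92, 93, 90), (151, 155, 158), (151, 154, 158), (152, 155, 159), (152, 155, 159), (152, 156, 159), (151, 155, 158), (150, 154, 158), (151, 154, 158), (151, 154, 158), (152, 155, 159), (40, 48, 71), (5, 23, 56), (9, 19, 44), (6, 23, 59), (38, 75, 149), (32, 71, 146), (32, 70, 145), (29, 68, 145), (30, 69, 144)]
198 257 303 | 203 247 311 | 208 241 317 | 213 236 322 | 218 233 325 | 223 230 328 | 228 228 330 | 233 226 333 | 238 224 334 | 243 223 336 | 248 222 337 | 253 222 337 | 258 222 336 | 263 222 336 | 
[(168, np.int64(255), np.int64(304)), (172, np.int64(255), np.int64(304)), (176, np.int64(255), np.int64(304)), (180, np.int64(255), np.int64(304)), (184, np.int64(255), np.int64(298)), (188, np.int64(255), np.int64(293)), (192, np.int64(255), np.int64(294))]
0.052 172 [0.0467 0.0006 0.052 ]
0.052 195 [0.0318 0.0005 0.052 ]
0.03 195 [0.0379 0.0006 0.03  ]
0.03 205 [0.032  0.0006 0.03  ]
```

Request:
play_rows --series '[[[0.002,0.012,-0.004],0,-1],[[0.002,0.024,-0.004],0,-1],[[0.002,0.028,-0.004],0,-1],[[0.002,0.028,0],0,-1],[[0.002,0.028,0],0,-1],[[0.002,0.028,0],0,-1],[[0.002,0.028,0],0,-1],[[0.002,0.028,0],0,-1],[[0.002,0.025,0],0,-1],[[0.003,0.015,0],0,-1]]'

```text
time_s: 22.2
ee_pos: [0.5737, -0.045, 0.1929]
orientation: [-3.142, -0.002, 2.512]
wrist_force: [-0.3, -1.0, -2.4]
grip_width: 0.0154
```

Request:
play_rows --series '[[[0,0,0],-0.05,-1],[[0,0,0],-0.11,-1],[[0,0,0],-0.12,-1],[[0,0,0],-0.12,-1],[[0,0,0],-0.12,-1],[[0,0,0],-0.12,-1],[[0,0,0],-0.12,-1],[[0,0,0],-0.12,-1],[[0,0,0],-0.09,-1],[[0,0,0],-0.046,-1]]'

```text
time_s: 23.45
ee_pos: [0.5729, -0.0476, 0.1931]
orientation: [3.141, -0.001, -2.756]
wrist_force: [0.6, 0.6, -1.6]
grip_width: 0.0156
```

```bash
python3 look.py w10
python3 - <<'E'
from h import *
im=np.load("w.npy")
cv2.imwrite("pics/m10.png",cv2.resize(im[100:330,140:420],(800,657))[:600,:,::-1])
E
```

```text
23.45 [ 0.57288432 -0.04757966  0.19310578] [ 3.14097078e+00 -1.40869359e-03 -2.75581302e+00] [ 0.25  0.41 -0.27  1.8   0.13  0.94  1.88] 0.015592518858077378
```

View pics/m10.png

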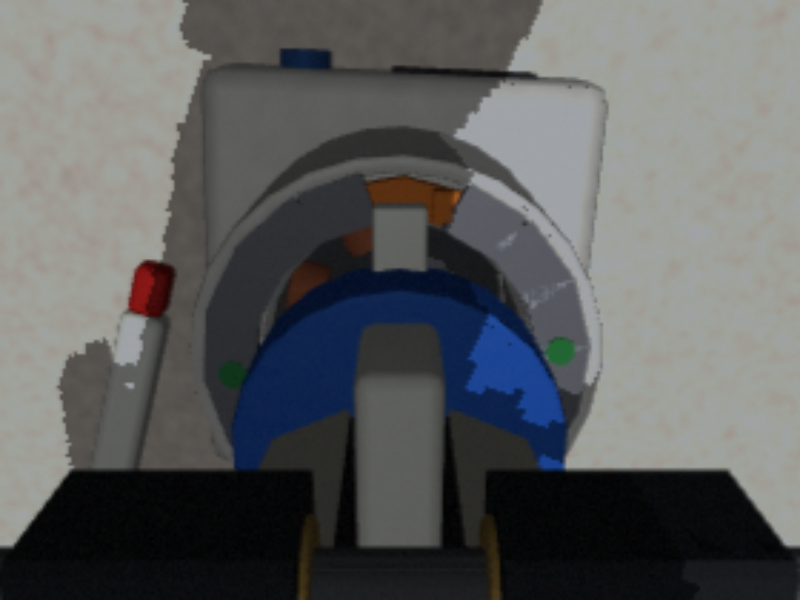

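Run:
```python
from h import *
T=manip.calibration("wrist");K=T["mtx"];H=T["hand_eye"];st=np.load("st.npy",allow_pickle=True).item()
def tool(u,v,z):
    d=H[:3,:3]@[(u-K[0,2])/K[0,0],-(v-K[1,2])/K[1,1],-1]; o=H[:3,3]; return (o+d*(z-o[2])/d[2])
im=np.load("w.npy"); zt=st["ee_pos"][2]-.105
g=[cen(c) for c in blobs(im,(50,100,30),(80,255,255),8)]; P=[tool(*p,zt) for p in g]
print(g,[p.round(4) for p in P])
a=P[0]-P[1]; print("mid",(sum(P)/2).round(4),"dist",np.linalg.norm(a),"ang",np.degrees(np.arctan2(a[1],a[0])))
# gap: left ledge edge, post
for n,(x,y) in dict(gapL_in=(373,212),gapL_out=(365,178),gapR_out=(470,183),gapR_in=(450,228),lugtip=(400,205)).items():
    u,v=x/2.857+140,y/2.857+100; print(n,tool(u,v,.052 if n=="lugtip" else zt).round(4))
# ledge outer rim ellipse pts
pts=np.array([tool(x/2.857+140,y/2.857+100,zt)[:2] for x,y in((205,360),(250,245),(320,188),(480,175),(560,245),(590,330))])
A=np.c_[2*pts,np.ones(6)];s=np.linalg.lstsq(A,(pts**2).sum(1),rcond=None)[0];print("circ",s[:2].round(4),np.sqrt(s[2]+s[:2]@s[:2]))
```

```text
[array([506.27402667,  42.17674667]), array([530.25927769, 182.27603562]), array([546.44909091,  25.09818182]), array([335.64187328, 222.49862259]), array([220.6941896 , 230.73700306])] [array([0.1262, 0.1494, 0.0881]), array([0.0315, 0.19  , 0.0881]), array([0.1361, 0.1732, 0.0881]), array([-0.0011,  0.0441,  0.0881]), array([-0.008 , -0.0475,  0.0881])]
mid [0.1423 0.2546 0.2203] dist 0.10303587330500383 ang -23.175219467515277
gapL_in [ 0.0378 -0.0072  0.0881]
gapL_out [ 0.0468 -0.0092  0.0881]
gapR_out [0.0455 0.0182 0.0881]
gapR_in [0.0335 0.0132 0.0881]
lugtip [ 0.0468 -0.0002  0.052 ]
circ [-0.0039  0.0004] 0.053490610327549724
```

Dots, ledge circle (r = 53.5 mm, matching) and gap edges put the mill centre at tool (-0.004, 0). The lid's centre in the grip is at about (-0.003, 0), and the yaw error is about 0–2°. Small correction, then down to just short of the rest height.

Request:
play_rows --series '[[[-0.001,0,0],0.012,-1],[[0,0,0.008],0,-1],[[0,0,0.008],0,-1],[[0,0,0.006],0,-1],[[0,0,0.005],0,-1],[[0,0,0.004],0,-1],[[0,0,0.003],0,-1],[[0,0,0.003],0,-1],[[0,0,0.003],0,-1],[[0,0,0],0,-1]]'

```text
time_s: 24.75
ee_pos: [0.5749, -0.0476, 0.1537]
orientation: [-3.141, 0.001, -2.77]
wrist_force: [1.3, -1.4, -2.8]
grip_width: 0.0152
```

```bash
python3 look.py w11
python3 - <<'E'
from h import *
print(manip.observe()["wrist_force"])
im=np.load("w.npy")
cv2.imwrite("pics/m11.png",cv2.resize(im[130:270,180:380],(800,560),interpolation=2)[...,::-1])
E
```

```text
24.75 [ 0.57492312 -0.04759669  0.15374368] [-3.14097707e+00  8.69875050e-04 -2.77011544e+00] [ 0.24  0.47 -0.26  1.83  0.15  0.87  1.85] 0.015200728464406663
[ 1.70933289 -1.41686271 -1.52629661]
```

I have no pictures left. The lid's underside is about 3 mm below the ledge top with no upward push, so the lugs are in the gaps. Pressing.

Request:
play_rows --series '[[[0,0,0.002],0,-1],[[0,0,0.002],0,-1],[[0,0,0.002],0,-1],[[0,0,0.002],0,-1],[[0,0,0.001],0,-1],[[0,0,0.001],0,-1],[[0,0,0.001],0,-1],[[0,0,0],0,-1],[[0,0,0],0,-1],[[0,0,0],0,-1]]'

```text
time_s: 26.05
ee_pos: [0.5748, -0.047, 0.1432]
orientation: [-3.141, 0.001, -2.769]
wrist_force: [-0.9, -1.7, 7.8]
grip_width: 0.0158
```

Run:
```python
from h import *
s=manip.observe();print(s["ee_pos"],s["wrist_force"],s["moment"],s["grip_width"])
```

```text
[ 0.57481364 -0.04700555  0.14319371] [-0.89433517 -1.68450888  7.77030839] [-0.27510923  0.08381113 -0.05812861] 0.015765244980604227
```

Fz ≈ 7.8 N, so the spring ring is near its bottom. Twisting clockwise, orbiting the TCP slightly so that the lid's own centre is the pivot.

Request:
play_rows --series '[[[0,0.0002,0],0.07,-1],[[0,0.0005,0],0.13,-1],[[0,0.0005,0],0.13,-1],[[0,0.0005,0],0.14,-1],[[0,0.0005,0],0.14,-1],[[0,0.0005,0],0.14,-1],[[0,0.0005,0],0.14,-1],[[0,0.0005,0],0.14,-1],[[0,0.0005,0],0.14,-1],[[0,0.0005,0],0.14,-1]]'

```text
time_s: 27.3
ee_pos: [0.5756, -0.0441, 0.1432]
orientation: [-3.141, 0.002, 2.2]
wrist_force: [-0.6, -3.6, 8.6]
grip_width: 0.0155
```

Run:
```python
from h import *
s=manip.observe();print(s["ee_pos"],s["wrist_force"],s["moment"],s["grip_width"],s["q"].round(2))
```

```text
[ 0.57555735 -0.04410002  0.14318239] [-0.64149426 -3.559714    8.56718361] [-0.99369311  0.31375985  0.19174287] 0.015458251131104115 [-0.01  0.47  0.04  1.84 -0.03  0.83  0.68]
```

Request:
play_rows --series '[[[0,0.0002,0],0.05,-1],[[0,0.0002,0],0.05,-1],[[0,0.0002,0],0.04,-1],[[0,0,0],0.03,-1],[[0,0,0],0.02,-1],[[0,0,0],0,-1],[[0,0,0],0,-1],[[0,0,0],0,-1],[[0,0,0],0,-1],[[0,0,0],0,-1]]'

```text
time_s: 28.55
ee_pos: [0.5758, -0.0439, 0.1432]
orientation: [-3.141, 0.001, 2.014]
wrist_force: [-2.1, -4.1, 7.6]
grip_width: 0.0159
```

```bash
python3 look.py w12
python3 - <<'E'
from h import *
s=manip.observe();print(s["wrist_force"],s["moment"])
T=manip.calibration("wrist");K=T["mtx"];H=T["hand_eye"]
def tool(u,v,z):
    d=H[:3,:3]@[(u-K[0,2])/K[0,0],-(v-K[1,2])/K[1,1],-1]; o=H[:3,3]; return (o+d*(z-o[2])/d[2])
im=np.load("w.npy");zt=s["ee_pos"][2]-.105
for c in blobs(im,(50,80,30),(80,255,255),8): print("green",cen(c).round(1),cv2.contourArea(c),tool(*cen(c),zt).round(4))
for c in blobs(im,(3,150,80),(15,255,255),8): print("orange",cen(c).round(1),cv2.contourArea(c),tool(*cen(c),zt).round(4))
m=cv2.inRange(cv2.cvtColor(im,cv2.COLOR_RGB2HSV),(100,130,20),(118,255,255))
for v in range(185,262,8):
    x=np.flatnonzero(m[v,180:380])+180
    if len(x): print(v,x.min(),x.max(),end=' | ')
print([tuple(map(int,im[v,279])) for v in range(150,214,4)])
t=manip.read_camera("top")[150:290,150:255].copy()
for c in blobs(t,(50,120,30),(80,255,255),60): print("top green",cv2.minAreaRect(c))
E
```

```text
28.55 [ 0.57584111 -0.04385566  0.14316729] [-3.14092706e+00  1.49860308e-03  2.01415942e+00] [-0.04  0.47  0.09  1.84 -0.05  0.83  0.52] 0.015883828124440287
[-1.69523946 -3.80121534  7.14215258] [-1.00076651  0.35686717  0.14234679]
green [276.3 184.9] 123.0 [ 0.0423 -0.0005  0.0382]
orange [211.8 242.6] 319.0 [ 0.0052 -0.0412  0.0382]
orange [344. 257.] 130.0 [-0.0049  0.0424  0.0382]
201 252 303 | 209 240 317 | 217 234 324 | 225 229 329 | 233 225 333 | 241 188 335 | 249 221 337 | 257 222 336 | [(99, 100, 102), (66, 67, 67), (66, 67, 66), (66, 67, 66), (155, 158, 161), (174, 178, 183), (104, 107, 113), (104, 106, 113), (47, 122, 66), (47, 121, 66), (46, 121, 66), (55, 56, 60), (2, 18, 44), (18, 41, 84), (21, 44, 89), (21, 43, 89)]
top green ((23.984411239624023, 97.54454040527344), (21.72414779663086, 54.89435577392578), 64.29004669189453)
top green ((78.5999984741211, 131.30001831054688), (31.75216293334961, 22.360679626464844), 26.56505012512207)
```

The green dot is now dead in line with the tool's x (y = -0.5 mm), no white lug shows above the ledge, and the push and torque are holding. Handing in.

Run:
```python
from bench import manip
print(manip.close_job()); s=manip.observe(); print(s["time_s"],s["ee_pos"],s["wrist_force"],s["moment"],s["grip_width"])
```

```text
the job is handed in; nothing more can be done
None
the job is handed in; nothing more can be done
```

I handed the job in at about 28.7 s, with the arm still gripping the lid and holding it pressed and turned. No verdict was reported.

**What I did**
- **Pellets:** I lifted the leftmost green tray level and carried its lip over the mill's mouth. Then I eased the grip so the tray drooped and slid all four pellets into the bowl.
- **Tray:** I set the empty tray back on the bench close to where it started, turned about 42°, and let it go.
- **Lid:** I gripped the blue lid, set its lugs in the gaps, pushed it about 10 mm further down, and twisted it about 1.5 rad clockwise.

**What the last checks showed**
- **Pellets:** all four were seen in the bowl after the pour. I did not look at them again once the lid was on.
- **Tray:** a picture after release showed it flat. The top camera found it in the same place at the end, with no sign of it having moved.
- **Lid pressed:** the push was 7–8 N. From the tool height I estimate the ring is down about 9 mm and the lid's underside is about 13 mm below the mouth.
- **Lid turned:** the lug direction lines up with the green dot to within 0.5 mm. No lug shows above the ledge, and the turning moment rose by about 0.2 N m, close to the 0.22 N m expected at the stop.
- **Grip:** the fingers read 15.9 mm, the width of the bar, with 60 N commanded.

**What disagreed or went unchecked**
- Three estimates of the mill's yaw ran from -0.4° to +2.6°. I used a value in between, and the lugs went in.
- Two estimates of the lid's offset in the grip differed by 4 mm. I used the one measured from the lug tip and the disc edge.
- About 4 N of sideways force remained at the end.
- I had used up the 12 pictures before pressing, so the press and twist were checked by numbers only. The press and twist amounts are inferred, because those joints cannot be read directly.

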